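Seat the tube carrier on the shaker's locating pin and hold it down

ROBOT

A 6-joint arm with a two-finger parallel gripper is mounted at the origin on the work surface. World frame = base frame: x ahead of the robot, y to its left, z up, the work surface at z = 0. Lengths are in m, angles in degrees, forces in N, time in s.
With the tool pointing down it reaches from about 0.35 to 0.875 m from the base axis. Payload 4.2 kg.
Tool frame: the origin (TCP) lies between the finger pads; the fingertips stand 17 mm ahead of it and the grasp point (between the pads) lies 2 mm behind it; z points along the fingers, y is the line along which they close (so a half turn about z gives the same grasp; the last joint's range is limited). The gripper opens to 87 mm and grips with 3 to 60 N. Pads are 19 mm wide; open, the fingers measure 117 mm over their backs; the gripper's body (75 mm by 190 mm) begins 51 mm behind the grasp point.
Start: joints at [-54.683, 22.042, 0.453, 0, -68.411, -14.817], TCP at [0.219, -0.585, 0.24] pointing down, gripper open.
Joint ranges: [-179.83, 179.83], [-69.29, 118.12], [-61.27, 80.66], [-181.25, 117.63], [-171.15, -9.14], [-177.46, 177.46]. Speed limits (degrees/s): [159.86, 159.86, 180, 180, 180, 180].

INTERFACE

Orientations are given as a 3x3 rotation matrix whose columns are the frame's x, y, z axes.
In Python, from station import sense, capture, r, masks_of gives the robot as it stands.
- The arm moves only by the tool apply_moves, never from a script. Its argument "steps" is a list that holds one entry, the list of rows, each a list of 7 numbers: the opening, from 0 (shut) to 1 (fully open), then the shift along the tool's x, y, z in mm, then the turn, a rotation vector about the tool's x, y, z in rad. A call has 1 to 12 rows; each row shifts and turns the commanded pose from where the row before left it, along the tool's axes as they then stand; what a row does not reach is not made up. A row lasts 1/8 s, in which the tool goes at most 62.5 mm and 10.7 degrees, less where a joint would pass 70% of its speed; a pose out of reach is approached as far as the arm can. A call with a gripper value outside its range is refused whole. The fingers move at their own pace and stop on an object; the grip force is fixed at half the most. Time passes only in rows, so rows that do not move let the fingers close. It gives the time, the measured TCP pose, the force and the opening at its end, in the units of the state.
- sense(): the state, without advancing time (a new reading comes with each control period).
- capture(name): name is "side" or "top" or "wrist"; returns a dict with "color" (420x560x3 uint8, red, green, blue), "vfov" (degrees; the focal length in pixels is half the picture's height over the tangent of half this angle, whatever the lens; pixels are square), "cx", "cy" (the principal point, pixels), "T" (4x4, takes a point from camera to world coordinates). Camera axes: x right, y down, z forward; pixel columns grow to the right and rows downward; lengths in m; the calibration is good to about 2 mm. A picture is of the moment at which its call begins. There is no depth.
- r.finish_job(): hands the job in, once; it reports no verdict.
Trained networks look in a picture, given as the dict that the camera call returned (one of the last four; its "shot" number tells which), for a name from the list of things; names that differ only in an ending like _2 or _b are one class to them, and where a whole thing is asked for, a point or a joint stands for the part that bears it (a point fixed in the world has none). Each returns a list of dicts, best first, with "confidence" (0 to 1); they miss things now and then, are a little off and sometimes report something else, mostly with a low value. They report only what shows in the picture. A call takes as long as a camera call. They do not tell look-alikes from the thing itself.
- masks_of(picture, thing): "pixels" (420x560 bool, what is visible of it) and "box" ([left, top, width, height] in pixels, round what is visible of it).
The state is a dict: "time_s": time; "joints": joint angles; "joint_velocities": joint speeds; "effort": joint torques, N m; "tcp_pos": TCP position; "ee_rot": TCP orientation; "wrist_force": force on the tool from outside, world axes, zero at the start; "moment": the same for the moment, N m; "gripper_width": opening from 0.0 (shut) to 1.0 (fully open).
Only numpy, scipy, OpenCV 4.12 (cv2) and the standard library are available. Lean on these libraries where they do the work, as an engineer would, in place of code of your own. Each camera call takes 0.05 s, during which the arm holds its last target. There are 200 camera calls.

TASK

First turn the shaker's red-knobbed speed lever back to the green idle mark. Then take the orange tube carrier by its upright handle, slide it squarely over the shaker's silver sprung deck until the socket in its underside drops over the locating pin and it lies flat on the deck, and press it down until the deck has gone down well over half of its spring travel. Finish while still holding it pressed down like that, with the lever still at idle and the other things on the bench left where they stand.

Things in the scene. Friction and masses are not known exactly. Their poses are not given: they have to be found in the camera images.
- shaker: Tube shaker fixed to the bench: white box, 220 mm (its x) by 350 mm (its y), top 67 mm above the bench. Origin: on the bench, under the middle of the sprung deck; the box reaches from y = -235 to +115 mm. The lever's grey console (top 71 mm above the bench) is at its -y end, the silver deck at its +y end.
- lever (a joint): Speed lever, turning about a vertical axis at lever_pivot: 0 = off stop, grows counter-clockwise seen from above, 1.4 rad = fastest stop. The green idle mark is at 0.45 rad; within 0.1 rad is idle. It starts far on the fast side (0.85 to 1.3). Moderately stiff (about 2 N at the knob), stays where it is left.
- lever_pivot (a point): Point on the lever's vertical axis, at the console's top.
- lever_knob (a point): Centre of the upper half of the lever's red knob: an upright cylinder of 20 mm diameter, 42 mm tall, 70 mm from the lever's axis. This point is 16 mm below the knob's top and about 40 mm above the console; grip the knob here from above.
- idle_mark (a point): Middle of the green idle mark on the console, straight below the knob's axis when the lever is at idle.
- deck_top (a point): Middle of the upper face of the silver sprung deck, 150 mm (x) by 180 mm (y), axes parallel to the shaker's, 90 mm above the bench when up; moves down with the deck. A slot 16 mm wide and 70 mm long runs along its y through the middle; the locating pin stands in it.
- pin_mid (a point): Fixed point 9 mm above the middle of the unpressed deck, level with the top of the brass locating pin. The pin (10 mm diameter, top tapering to 5 mm over 4 mm; rigid, on the base, not the deck) stands on the slot's centre line anywhere up to 18 mm from this point along the deck's y: look for it, or slide the carrier along y lightly on its top until it drops on.
- deck (a joint): How far the sprung deck is pressed down: 0 = up, 0.010 m = bottom stop. It starts to move at about 6 N (the carrier's weight, about 2.5 N, counts) and takes 11 N fully down; it springs back when let go. Pressed well means beyond 0.006 m.
- carrier: Orange tube carrier, 0.18-0.35 kg: block 84 (x) by 120 (y) by 24 mm high, 10 mm caps along its x = +-32 mm edges. Handle: upright fin in the middle, 44 mm along x, 14 mm thick in y, 24 to 84 mm above the underside; pinch its thickness from above. Origin: centre of underside, at the mouth of the 14 mm square, 20 mm deep pin socket. Fits either way round, y along deck y.
- beaker: Bystander: glass beaker, 72 mm diameter, 95 mm tall, origin under its middle.
- green_bottle: Bystander: clear bottle with green cap, 64 mm diameter, 190 mm tall, origin under its middle.
- red_bottle: Bystander: white bottle with red cap, 68 mm diameter, 180 mm tall, origin under its middle.
- tube_rack: Bystander: orange rack with tubes, 200 by 80 mm, 93 mm tall, origin under its middle.
- dishes: Bystander: stack of dishes, 92 mm diameter, 44 mm tall, origin under its middle.
- tip_box: Bystander: blue box with clear lid, 84 by 124 mm, 67 mm tall, origin under its middle.
- marker: Bystander: white and blue marker pen lying along its y, 135 mm long, 15 mm thick.
There are look-alikes about, which are no part of the job. What is shaped like the carrier but yellow is not meant.

How it is judged:
By the outcome, as a careful person would: the job done as asked, in the order asked, and still so for the second after the job is handed in, while the arm keeps its last pose, push and grip.
It also fails if it takes over 72 s, if anything falls off the work surface, if the arm or the gripper's body presses on something with over 40 N, if the wrist force passes 120 N, or if a joint passes its speed limit or range.

## Working session

There is one attempt and no reset: what is moved stays moved. The work goes in short steps, Python scripts to look and compute and a tool call to move; the robot and the scene stay as the last step left them, time stands still between calls to the robot, and variables do not carry over. Pictures are saved under pics/ and viewed, on a budget of 10 in all, crops included, one or two more only if the job needs it, and the job is handed in when it is done.

Besides the shell and the picture viewer there is one more tool, called after "Call:" as name(argument=value, ...), one argument or row to a line, values as JSON. apply_moves: Moves the arm, as the interface text tells. Its arguments: {"type":"object","properties":{"steps":{"type":"array","items":{"type":"array","items":{"type":"array","items":{"type":"number"}}}}},"required":["steps"]}

```bash
mkdir -p pics; cat > h.py <<'E'
from station import sense,capture,r,masks_of
import numpy as np,cv2
def save(c,n,crop=None,s=1):
    im=c["color"][:,:,::-1]
    if crop: x,y,w,h=crop; im=im[y:y+h,x:x+w]
    if s!=1: im=cv2.resize(im,None,fx=s,fy=s,interpolation=cv2.INTER_CUBIC)
    cv2.imwrite("pics/"+n+".png",im)
def f(c): return c["color"].shape[0]/2/np.tan(np.radians(c["vfov"])/2)
def ray(c,u,v,z):
    T=c["T"];d=T[:3,:3]@np.array([(u-c["cx"])/f(c),(v-c["cy"])/f(c),1]);o=T[:3,3]
    return o+d*(z-o[2])/d[2]
def proj(c,p):
    T=c["T"];q=T[:3,:3].T@(np.array(p)-T[:3,3]);return q[:2]/q[2]*f(c)+[c["cx"],c["cy"]]
E
python3 - <<'E'
from h import *
for n in("side","top"):
    c=capture(n);save(c,n+"0",s=1.4);print(n,c["vfov"],c["cx"],c["cy"],c["T"].round(3).tolist())
    for t in("shaker","lever","carrier","deck","lever_knob"):
        for m in masks_of(c,t)[:3]:print(t,m["box"],round(m["confidence"],2))
print({k:np.round(v,3).tolist() for k,v in sense().items()})
E
```

```text
side 42.147036962755365 284.8859160371658 204.3266963027482 [[0.996, -0.066, 0.062, 0.366], [-0.087, -0.524, 0.847, -1.379], [-0.023, -0.849, -0.528, 0.967], [0.0, 0.0, 0.0, 1.0]]
shaker [277.0, 204.5, 93.0, 98.5] 0.89
lever [311.5, 247.1, 33.9, 23.6] 0.84
carrier [281.4, 169.3, 32.4, 32.0] 0.85
carrier [324.7, 142.5, 39.0, 25.1] 0.75
carrier [225.7, 193.5, 28.4, 35.3] 0.59
deck [287.2, 203.7, 62.6, 42.7] 0.65
lever_knob [310.0, 249.3, 32.0, 18.6] 0.64
top 45.11845053012249 279.5460394967418 206.03480438809797 [[-0.012, -0.991, 0.134, 0.269], [-1.0, 0.013, 0.004, 0.026], [-0.006, -0.134, -0.991, 1.786], [0.0, 0.0, 0.0, 1.0]]
shaker [274.0, 158.7, 106.3, 67.0] 0.57
lever [356.4, 176.1, 12.6, 25.5] 0.48
carrier [143.7, 274.2, 40.8, 27.4] 0.81
carrier [198.2, 183.0, 33.0, 36.8] 0.72
carrier [237.5, 240.6, 40.5, 33.5] 0.68
deck [285.6, 170.4, 51.9, 42.8] 0.87
deck [200.6, 241.5, 22.4, 23.7] 0.35
lever_knob [353.7, 175.1, 22.8, 26.2] 0.47
{'time_s': 0.6, 'joints': [-54.684, 22.04, 0.451, -0.001, -68.413, -14.815], 'joint_velocities': [0.134, -0.035, -0.036, -0.008, 0.041, -0.059], 'effort': [0.0, -39.021, 18.753, 4.223, 0.015, -0.0], 'tcp_pos': [0.219, -0.585, 0.24], 'ee_rot': [[-0.937, -0.35, 0.0], [-0.35, 0.937, 0.0], [-0.0, 0.0, -1.0]], 'wrist_force': [-0.869, 0.598, 0.109], 'moment': [0.022, -0.0, -0.002], 'gripper_width': 1.002}
```

View pics/top0.png

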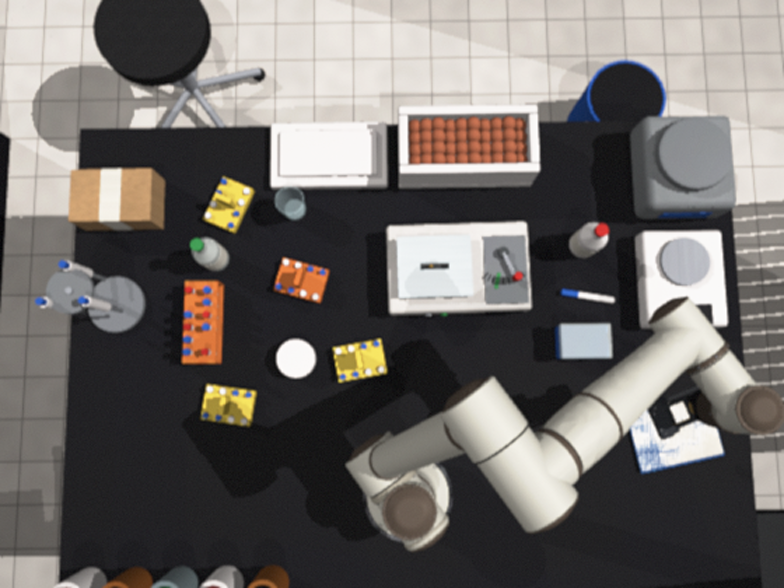

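View pics/side0.png

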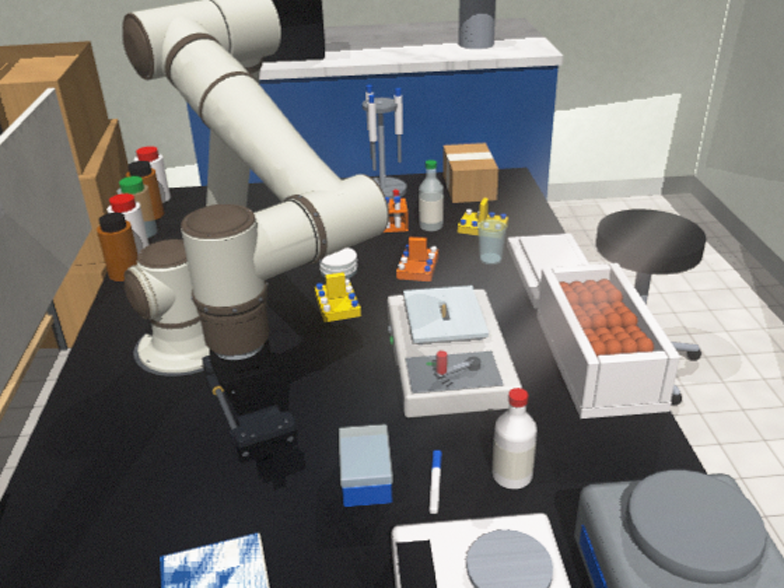

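The orange, finned carrier is at (301,279) in the top view. The three yellow ones at (229,203), (359,360) and (228,405) are look-alikes. The long orange thing at (203,322) is the tube rack. The shaker is at (460,267), with its deck on the left (+y world) and its lever on the right.

```bash
python3 - <<'E'
from h import *
c=capture("top")
for n,u,v,z in(("carrier",301,279,.024),("sh corners",387,226,.067),("",527,223,.067),("",531,311,.067),("",391,314,.067),("deckmid",434,266,.09),("knob",519,277,.11),("pivot",503,253,.09),("redbottle",590,240,.1),("beaker",290,204,.05)):
    print(n,ray(c,u/1.4,v/1.4,z).round(3))
a=cv2.resize(c["color"][150:240,180:400,::-1],None,fx=3.5,fy=3.5,interpolation=cv2.INTER_CUBIC)
s=capture("side");b=cv2.resize(s["color"][160:310,270:380,::-1],None,fx=2,fy=2,interpolation=cv2.INTER_CUBIC)
w=capture("wrist");print(w["vfov"],w["cx"],w["cy"]);R=np.array(sense()["ee_rot"]);p=np.array(sense()["tcp_pos"])
print((R.T@w["T"][:3,:3]).round(3).tolist(),R.T@(w["T"][:3,3]-p))
canvas=np.zeros((600,780,3),np.uint8);canvas[:315,:770]=a;bb=cv2.resize(b,(209,285));canvas[315:,:209]=bb
ww=cv2.resize(w["color"][:,:,::-1],(380,285));canvas[315:,300:680]=ww
cv2.imwrite("pics/c1.png",canvas)
E
```

```text
carrier [0.534 0.261 0.024]
sh corners [0.658 0.043 0.067]
 [ 0.66  -0.304  0.067]
 [ 0.441 -0.306  0.067]
 [0.438 0.036 0.067]
deckmid [ 0.552 -0.07   0.09 ]
knob [ 0.519 -0.272  0.11 ]
pivot [ 0.581 -0.239  0.09 ]
redbottle [ 0.609 -0.449  0.1  ]
beaker [0.721 0.287 0.05 ]
65.27281656419864 278.71282058172784 208.14455862180745
[[-0.0, -0.968, -0.249], [1.0, -0.0, -0.0], [0.0, -0.249, 0.968]] [ 6.75480230e-02  3.70957863e-05 -1.45518457e-01]
```

View pics/c1.png

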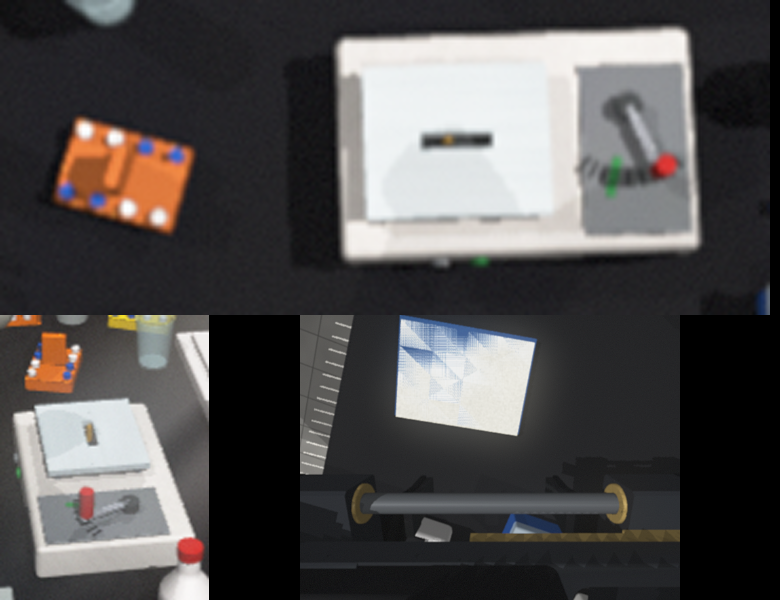

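Call:
apply_moves(
  steps=[
    [[1, -30, 15, -30, 0, 0, 0], [1, -53, 23, -4, 0, 0, 0], [1, -53, 23, -4, 0, 0, 0], [1, -53, 23, -4, 0, 0, 0], [1, -53, 23, -4, 0, 0, 0], [1, -53, 23, -4, 0, 0, 0], [1, -53, 23, -4, 0, 0, 0], [1, -53, 23, -4, 0, 0, 0], [1, -53, 23, -4, 0, 0, 0], [1, -53, 23, -4, 0, 0, 0], [1, 0, 0, 0, 0, 0, 0.179], [1, 0, 0, 0, 0, 0, 0.179]],
  ],
)

```text
time_s: 2.25
tcp_pos: [0.6167, -0.1989, 0.3051]
ee_rot: [[-1.0, 0.004, -0.001], [0.004, 1.0, 0.0], [0.001, 0.0, -1.0]]
wrist_force: [-0.3, 0.0, 0.1]
gripper_width: 1.001
```

```bash
python3 - <<'E'
from h import *
print(sense()["joints"])
c=capture("wrist");save(c,"w1",s=1.4);np.save("w1.npy",c,allow_pickle=True)
E
```

```text
[-3.59742635e+00  2.24399734e+01  1.03795401e+01 -2.50121349e-03
 -7.79726983e+01 -8.66588740e+01]
```

View pics/w1.png

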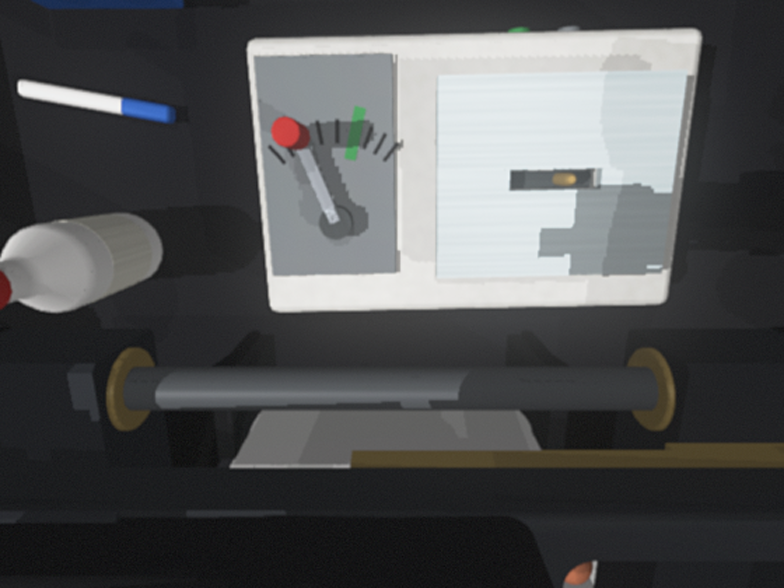

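The wrist view shows the knob's top at (285,130), the lever pivot at about (336,221) and the green mark at (355,134). The slot runs from (510,180) to (601,178), with the brass pin at (565,180).

```bash
python3 - <<'E'
from h import *
c=np.load("w1.npy",allow_pickle=True).item()
g=c["color"].astype(int);R,G,B=g[...,0],g[...,1],g[...,2]
red=((R>150)&(G<80)&(B<80));red[:, :150]=0;red[:,260:]=0
gr=((G>R+40)&(G>B+30));gr[:60]=0
for n,m in(("red",red),("green",gr)):
    v,u=np.nonzero(m);print(n,u.mean(),v.mean(),len(u),u.min(),u.max(),v.min(),v.max())
    print(ray(c,u.mean(),v.mean(),{"red":.125,"green":.071}[n]).round(4))
for n,u,v,z in(("knobtop",285,130,.127),("pivot",336,221,.071),("pivot@85",336,215,.085),("idle",355,134,.071),("slotA",510,180,.09),("slotB",601,178,.09),("pin",565,180,.099),("deck",438,76,.09),("deck",688,71,.09),("deck",672,270,.09),("deck",436,278,.09),("box",249,42,.067),("box",701,31,.067),("box",668,302,.067),("box",272,310,.067)):
    print(n,ray(c,u/1.4,v/1.4,z).round(4))
t=capture("top")
# carrier top corners orange
m=max((x for x in masks_of(t,"carrier") if abs(x["box"][0]-198)<8),key=lambda x:x["confidence"])
v,u=np.nonzero(m["pixels"]);P=np.array([ray(t,a,b,.024)[:2] for a,b in zip(u,v)],np.float32)
print("carrier rect",cv2.minAreaRect(P*1000),P.mean(0))
E
```

```text
red 203.741214057508 93.68690095846645 313 195 213 84 104
[ 0.5214 -0.2689  0.125 ]
green 253.15217391304347 94.6268115942029 276 246 260 76 114
[ 0.518  -0.2264  0.071 ]
knobtop [ 0.5208 -0.2686  0.127 ]
pivot [ 0.5869 -0.2432  0.071 ]
pivot@85 [ 0.5808 -0.2414  0.085 ]
idle [ 0.5191 -0.226   0.071 ]
slotA [ 0.5545 -0.107   0.09  ]
slotB [ 0.5533 -0.0377  0.09  ]
pin [ 0.5546 -0.0684  0.099 ]
deck [ 0.4811 -0.1636  0.09  ]
deck [0.4786 0.0169 0.09  ]
deck [0.6252 0.027  0.09  ]
deck [ 0.6309 -0.162   0.09  ]
box [ 0.4523 -0.305   0.067 ]
box [0.4464 0.036  0.067 ]
box [0.6584 0.0421 0.067 ]
box [ 0.6641 -0.3021  0.067 ]
carrier rect ((531.7271728515625, 262.32080078125), (121.55281066894531, 87.32532501220703), 72.19225311279297) [0.5320185 0.2615193]
```

Call:
apply_moves(
  steps=[
    [[1, 48, -35, 0, 0, 0, 0], [1, 48, -35, 0, 0, 0, 0], [1, 0, 0, 60, 0, 0, 0], [1, 0, 0, 60, 0, 0, 0], [1, 0, 0, 46, 0, 0, 0], [1, 0, 0, 30, 0, 0, 0], [1, 0, 0, 0, 0, 0, 0]],
  ],
)

```text
time_s: 3.28
tcp_pos: [0.5183, -0.2697, 0.1074]
ee_rot: [[-1.0, -0.001, -0.005], [-0.001, 1.0, 0.001], [0.005, 0.001, -1.0]]
wrist_force: [-0.3, -1.0, 0.3]
gripper_width: 1.001
```

Call:
apply_moves(
  steps=[
    [[0, -3, 0, -2, 0, 0, 0], [0, 0, 0, 0, 0, 0, 0], [0, 0, 0, 0, 0, 0, 0], [0, 0, 0, 0, 0, 0, 0], [0, 0, 0, 0, 0, 0, 0], [0, 0, 0, 0, 0, 0, 0]],
  ],
)

```text
time_s: 4.03
tcp_pos: [0.523, -0.2698, 0.1116]
ee_rot: [[-1.0, 0.0, -0.0], [0.0, 1.0, 0.0], [0.0, 0.0, -1.0]]
wrist_force: [0.7, 0.5, 0.1]
gripper_width: 0.401
```

Call:
apply_moves(
  steps=[
    [[0, 0, 0, 0, 0, 0, 0], [0, 0, 0, 0, 0, 0, 0], [0, 0, 0, 0, 0, 0, 0], [0, 0, 0, 0, 0, 0, 0]],
  ],
)

```text
time_s: 4.53
tcp_pos: [0.5232, -0.2697, 0.1115]
ee_rot: [[-1.0, 0.0, 0.0], [0.0, 1.0, 0.0], [-0.0, 0.0, -1.0]]
wrist_force: [0.7, 0.8, -0.4]
gripper_width: 0.22
```

Call:
apply_moves(
  steps=[
    [[0, 2, 5, 0, 0, 0, 0], [0, 1, 5, 0, 0, 0, 0], [0, 1, 5, 0, 0, 0, 0], [0, 1, 5, 0, 0, 0, 0], [0, 0, 6, 0, 0, 0, 0], [0, 0, 6, 0, 0, 0, 0], [0, -1, 5, 0, 0, 0, 0], [0, -1, 6, 0, 0, 0, 0], [0, 0, 0, 0, 0, 0, 0], [0, 0, 0, 0, 0, 0, 0]],
  ],
)

```text
time_s: 5.78
tcp_pos: [0.5162, -0.2278, 0.1112]
ee_rot: [[-1.0, 0.002, -0.008], [0.002, 1.0, -0.0], [0.008, -0.0, -1.0]]
wrist_force: [-5.9, -3.9, 2.5]
gripper_width: 0.221
```

```bash
python3 - <<'E'
from h import *
c=capture("wrist");save(c,"w2",(100,20,280,210),2.5)
E
```

```text
(no output)
```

View pics/w2.png

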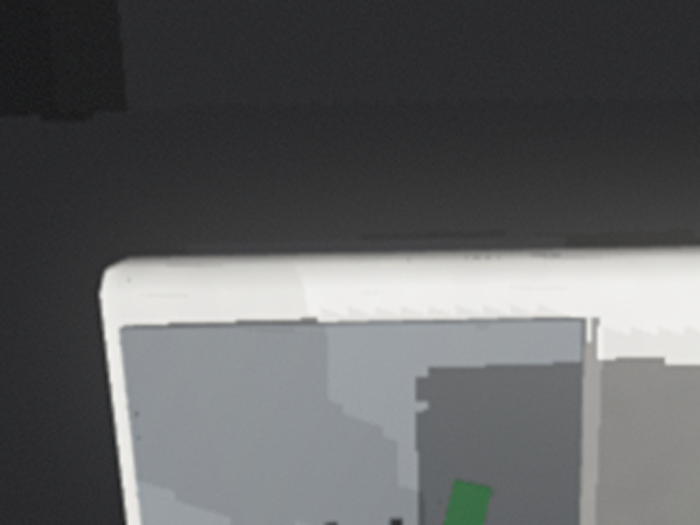

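Call:
apply_moves(
  steps=[
    [[1, 0, 1, 0, 0, 0, 0], [1, 0, 0, 0, 0, 0, 0], [1, 0, 0, 0, 0, 0, 0], [1, 0, 0, 0, 0, 0, 0], [1, 0, 0, 0, 0, 0, 0], [1, 0, 0, -40, 0, 0, 0], [1, 0, 0, -60, 0, 0, 0], [1, -50, 0, -30, 0, 0, 0], [1, -50, 0, 0, 0, 0, 0], [1, 0, 0, 0, 0, 0, 0]],
  ],
)

```text
time_s: 7.08
tcp_pos: [0.6223, -0.2254, 0.2399]
ee_rot: [[-1.0, -0.001, -0.001], [-0.001, 1.0, 0.0], [0.001, 0.0, -1.0]]
wrist_force: [-0.0, 0.6, -1.3]
gripper_width: 0.999
```

```bash
python3 - <<'E'
from h import *
c=capture("wrist");save(c,"w3",s=1.4)
g=c["color"].astype(int);R,G,B=g[...,0],g[...,1],g[...,2]
red=((R>110)&(G<70)&(B<70)).astype(np.uint8);gr=((G>R+30)&(G>B+20)).astype(np.uint8)
for n,m,z in(("red",red,.127),("green",gr,.071)):
    k,_,st,ce=cv2.connectedComponentsWithStats(m)
    for i in range(1,k):
        if st[i,4]>60: print(n,ce[i],st[i],ray(c,*ce[i],z).round(4))
E
```

```text
red [274.96385542  82.12048193] [263  71  26  18  83] [ 0.5249 -0.2281  0.127 ]
```

View pics/w3.png

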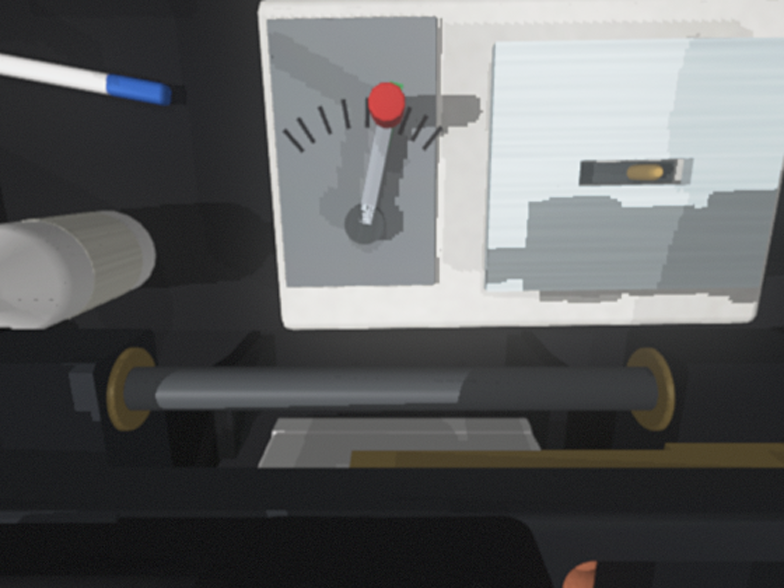

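The knob at (387,100) now sits over the green mark, and only a sliver of green shows behind it. The pin is at (645,172). Next is the carrier.

Call:
apply_moves(
  steps=[
    [[1, 0, 55, -30, 0, 0, 0], [1, -1, 58, -20, 0, 0, 0], [1, -1, 58, -10, 0, 0, 0], [1, -1, 58, 0, 0, 0, 0], [1, -1, 58, 0, 0, 0, 0], [1, -1, 58, 0, 0, 0, 0.0], [1, -1, 58, 0, 0, 0, 0], [1, 0, 56, 0, 0, 0, 0], [1, 0, 0, 0, 0, 0, 0.14], [1, 0, 0, 0, 0, 0, 0.14], [1, 0, 0, 0, 0, 0, 0]],
  ],
)

```text
time_s: 8.5
tcp_pos: [0.6253, 0.2325, 0.3014]
ee_rot: [[-0.961, 0.275, -0.001], [0.275, 0.961, -0.0], [0.001, -0.001, -1.0]]
wrist_force: [-0.0, -0.3, -0.5]
gripper_width: 1.004
```

```bash
python3 - <<'E'
from h import *
c=capture("wrist");save(c,"w4",s=1.4);np.save("w4.npy",c,allow_pickle=True)
g=c["color"].astype(int);R,G,B=g[...,0],g[...,1],g[...,2]
o=((R>90)&(R>G*1.6)&(B<G)).astype(np.uint8)
k,_,st,ce=cv2.connectedComponentsWithStats(o)
print([(st[i].tolist(),ce[i].round(1).tolist()) for i in range(1,k) if st[i,4]>300])
E
```

```text
[([427, 0, 109, 51, 2793], [471.9, 19.4]), ([230, 64, 102, 73, 5895], [280.3, 100.2])]
```

View pics/w4.png

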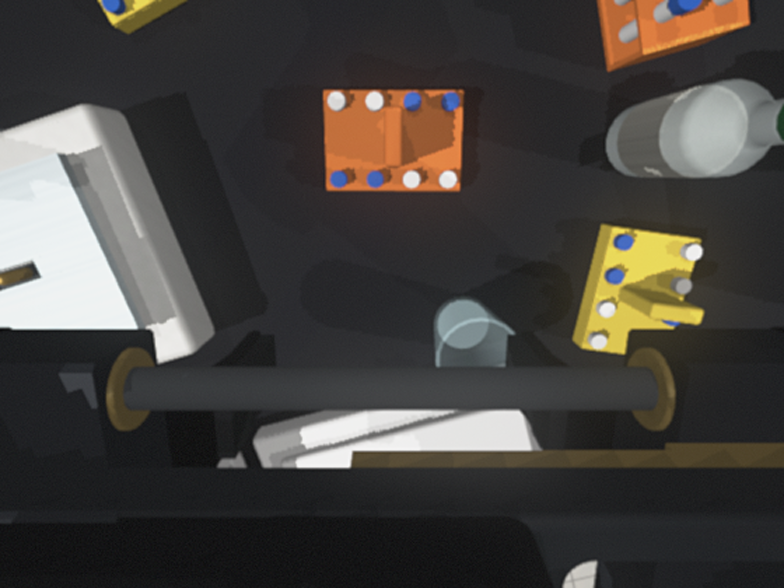

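The orange carrier's top corners are at (323,90), (463,90), (460,191) and (327,191), and its fin is at (393,136). The tool is aligned with it. The green bottle is close, so I'll check clearance before descending.

```bash
python3 - <<'E'
from h import *
c=np.load("w4.npy",allow_pickle=True).item()
R=np.array(sense()["ee_rot"]);
P=[ray(c,u/1.4,v/1.4,.024)for u,v in((323,90),(463,90),(460,191),(327,191))]
for p in P:print(p.round(4))
C=np.mean(P,0);print("C",C, "edge yaw",[np.degrees(np.arctan2(-(b-a)[0],(b-a)[1])).round(2) for a,b in((P[0],P[1]),(P[3],P[2]))], "tool yaw",np.degrees(np.arctan2(-R[0,1],R[1,1])))
for u,v in((386,107),(401,107),(386,166),(401,166),(393.5,107),(393.5,166)):print("fin",ray(c,u/1.4,v/1.4,.084).round(4))
for n in("side","top"):
    s=capture(n)
    for m in masks_of(s,"green_bottle")[:2]:
        x,y,w,h=m["box"];v,u=np.nonzero(m["pixels"]);print(n,m["confidence"],m["box"],"base",ray(s,x+w/2,y+h,0).round(3))
    if n=="top":
        print("pix for cap/base", [proj(s,[.57,.40,z]).round(1) for z in(0,.19)], u.min(),u.max(),v.min(),v.max())
E
```

```text
[0.4781 0.2148 0.024 ]
[0.5111 0.3299 0.024 ]
[0.5924 0.3073 0.024 ]
[0.5595 0.1921 0.024 ]
C [0.5352714  0.26099994 0.024     ] edge yaw [np.float64(-15.97), np.float64(-15.96)] tool yaw -15.92785156560388
fin [0.5137 0.2612 0.084 ]
fin [0.5168 0.2718 0.084 ]
fin [0.5542 0.2495 0.084 ]
fin [0.5574 0.2605 0.084 ]
fin [0.5153 0.2665 0.084 ]
fin [0.5558 0.255  0.084 ]
side 0.83 [298.1, 112.9, 19.8, 53.7] base [0.59  0.431 0.   ]
pix for cap/base [array([177.3, 190.8]), array([165.1, 181.1])] 299 316 114 164
```

Call:
apply_moves(
  steps=[
    [[1, 47, 1, 0, 0, 0, 0], [1, 47, 1, 0, 0, 0, 0], [1, 0, 0, 60, 0, 0, 0], [1, 0, 0, 60, 0, 0, 0], [1, 0, 0, 60, 0, 0, 0], [1, 0, 0, 40, 0, 0, 0], [1, 0, 0, 20, 0, 0, 0], [1, 0, 0, 0, 0, 0, 0]],
  ],
)

```text
time_s: 9.75
tcp_pos: [0.5356, 0.26, 0.0598]
ee_rot: [[-0.961, 0.276, -0.003], [0.276, 0.961, -0.003], [0.002, -0.003, -1.0]]
wrist_force: [0.6, 1.3, 0.4]
gripper_width: 1.001
```

Call:
apply_moves(
  steps=[
    [[0, 0, 0, 3, 0, 0, 0], [0, 0, 0, 0, 0, 0, 0], [0, 0, 0, 0, 0, 0, 0], [0, 0, 0, 0, 0, 0, 0], [0, 0, 0, 0, 0, 0, 0], [0, 0, 0, 0, 0, 0, 0], [0, 0, 0, 0, 0, 0, 0], [0, 0, 0, 0, 0, 0, 0], [0, 0, 0, 0, 0, 0, 0], [0, 0, 0, 0, 0, 0, 0], [0, 0, 0, 0, 0, 0, 0]],
  ],
)

```text
time_s: 11.12
tcp_pos: [0.5362, 0.2607, 0.0584]
ee_rot: [[-0.961, 0.277, -0.0], [0.277, 0.961, -0.0], [0.0, -0.0, -1.0]]
wrist_force: [0.5, -0.6, 0.0]
gripper_width: 0.158
```

```bash
python3 - <<'E'
from h import *
w=capture("wrist");s=sense();R=np.array(s["ee_rot"])
rel=np.eye(4);rel[:3,:3]=R.T@w["T"][:3,:3];rel[:3,3]=R.T@(w["T"][:3,3]-s["tcp_pos"])
for n,pos,Rz,shape in(("w1",[.6167,-.1989,.3051],[[-1,.004,-.001],[.004,1,0],[.001,0,-1]],0),("w3",[.6223,-.2254,.2399],[[-1,-.001,-.001],[-.001,1,0],[.001,0,-1]],0)):
    T=np.eye(4);T[:3,:3]=Rz;T[:3,3]=pos;w["T"]=T@rel
    im=cv2.imread(f"pics/{n}.png").astype(int);B,G,Rr=im[...,0],im[...,1],im[...,2]
    m=(Rr>120)&(Rr>B*1.6)&(G>B);m[:150]=0;m[215:]=0;m[:,:500]=0
    v,u=np.nonzero(m);print(n,u.min(),u.max(),v.min(),v.max())
    e=[u.min(),u.max()]
    for uu,z in((u.min(),.097),(u.max(),.095),(u.max(),.099)):print(uu,ray(w,uu/1.4,(v.min()+v.max())/2.8,z).round(4))
    if n=="w3":
        for q in((580,172),(692,172)):print("slot",ray(w,q[0]/1.4,q[1]/1.4,.09).round(4))
        print("knob",ray(w,387/1.4,100/1.4,.127).round(4))
E
```

```text
w1 566 574 176 182
566 [ 0.5537 -0.0669  0.097 ]
574 [ 0.5538 -0.0601  0.095 ]
574 [ 0.5537 -0.0617  0.099 ]
w3 643 662 167 177
643 [ 0.5538 -0.0715  0.097 ]
662 [ 0.5538 -0.0588  0.095 ]
662 [ 0.5538 -0.0611  0.099 ]
slot [ 0.5538 -0.1071  0.09  ]
slot [ 0.5537 -0.0373  0.09  ]
knob [ 0.5174 -0.227   0.127 ]
```

Call:
apply_moves(
  steps=[
    [[0, 0, 0, -30, 0, 0, 0], [0, 0, 0, -50, 0, 0, 0], [0, 0, 0, -50, 0, 0, 0], [0, 0, 0, 0, 0, 0, 0], [0, 0, 0, 0, 0, 0, -0.148], [0, 0, 0, 0, 0, 0, -0.148], [0, 0, 0, 0, 0, 0, 0]],
  ],
)

```text
time_s: 12.05
tcp_pos: [0.5355, 0.2605, 0.1868]
ee_rot: [[-1.0, -0.014, -0.003], [-0.014, 1.0, -0.001], [0.003, -0.001, -1.0]]
wrist_force: [-0.0, 0.2, -2.2]
gripper_width: 0.159
```

Call:
apply_moves(
  steps=[
    [[0, -2, -40, 0, 0, 0, 0], [0, -3, -47, 0, 0, 0, 0], [0, -3, -47, 0, 0, 0, 0], [0, -3, -47, 0, 0, 0, 0], [0, -3, -47, 0, 0, 0, 0], [0, -3, -47, 0, 0, 0, 0], [0, -2, -35, 0, 0, 0, 0], [0, 0, -10, 0, 0, 0, 0], [0, 0, 0, 10, 0, 0, 0], [0, 0, 0, 0, 0, 0, 0], [0, 0, 0, 0, 0, 0, 0]],
  ],
)

```text
time_s: 13.42
tcp_pos: [0.5604, -0.0577, 0.1782]
ee_rot: [[-1.0, -0.017, -0.0], [-0.017, 1.0, -0.0], [0.0, -0.0, -1.0]]
wrist_force: [1.6, -0.4, -1.9]
gripper_width: 0.161
```

```bash
python3 - <<'E'
from h import *
c=capture("wrist");a=cv2.resize(c["color"][:,:,::-1],(520,390))
s=capture("side");b=cv2.resize(s["color"][180:310,265:375,::-1],(270,319),interpolation=cv2.INTER_CUBIC)
k=np.zeros((390,790,3),np.uint8);k[:,:520]=a;k[:319,520:]=b;cv2.imwrite("pics/w5.png",k)
E
```

```text
(no output)
```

View pics/w5.png

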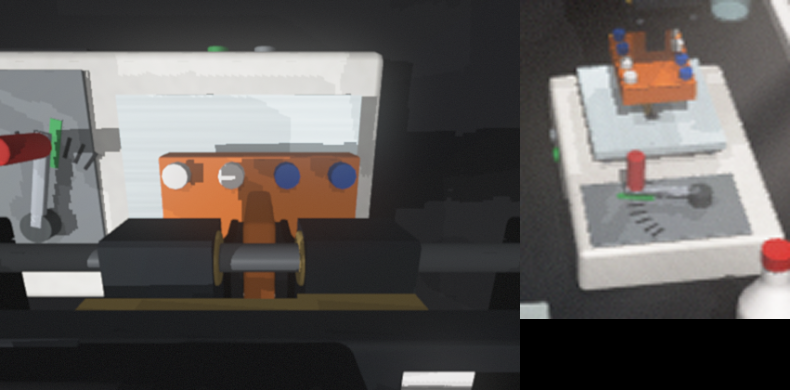

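The carrier hangs level over the deck, its cap row is parallel to the deck edge, and the lever is still on green. Next I correct x and y and go down.

Call:
apply_moves(
  steps=[
    [[0, 5.8, -6.3, 0, 0, 0, 0], [0, 0, 0, 0, 0, 0, 0], [0, 0, 0, 8, 0, 0, 0], [0, 0, 0, 8, 0, 0, 0], [0, 0, 0, 0, 0, 0, 0], [0, 0, 0, 0, 0, 0, 0]],
  ],
)

```text
time_s: 14.28
tcp_pos: [0.5548, -0.0652, 0.1624]
ee_rot: [[-1.0, -0.016, -0.0], [-0.016, 1.0, -0.0], [0.0, -0.0, -1.0]]
wrist_force: [1.0, 1.0, -2.5]
gripper_width: 0.157
```

Call:
apply_moves(
  steps=[
    [[0, 0, 1, 3, 0, 0, 0], [0, 0, 0, 3, 0, 0, 0], [0, 0, 0, 2, 0, 0, 0], [0, 0, 0, 0, 0, 0, 0], [0, 0, 0, 0, 0, 0, 0]],
  ],
)

```text
time_s: 14.9
tcp_pos: [0.5548, -0.0642, 0.1545]
ee_rot: [[-1.0, -0.016, 0.0], [-0.016, 1.0, -0.0], [-0.0, -0.0, -1.0]]
wrist_force: [-0.7, -0.2, -2.6]
gripper_width: 0.153
```

No contact force with the underside 3 mm below the pin top, so the pin has entered the socket. I continue down.

Call:
apply_moves(
  steps=[
    [[0, 0, 0, 3, 0, 0, 0], [0, 0, 0, 3, 0, 0, 0], [0, 0, 0, 2, 0, 0, 0], [0, 0, 0, 0, 0, 0, 0], [0, 0, 0, 0, 0, 0, 0]],
  ],
)

```text
time_s: 15.52
tcp_pos: [0.5547, -0.0641, 0.1471]
ee_rot: [[-1.0, -0.016, 0.0], [-0.016, 1.0, -0.0], [-0.0, -0.0, -1.0]]
wrist_force: [-1.5, 1.6, 5.8]
gripper_width: 0.155
```

Call:
apply_moves(
  steps=[
    [[0, 0, 0, 2, 0, 0, 0], [0, 0, 0, 2, 0, 0, 0], [0, 0, 0, 0, 0, 0, 0], [0, 0, 0, 0, 0, 0, 0], [0, 0, 0, 0, 0, 0, 0]],
  ],
)

```text
time_s: 16.15
tcp_pos: [0.5547, -0.0641, 0.1432]
ee_rot: [[-1.0, -0.016, 0.0], [-0.016, 1.0, -0.0], [-0.0, -0.0, -1.0]]
wrist_force: [-3.2, 2.3, 5.9]
gripper_width: 0.16
```

Call:
apply_moves(
  steps=[
    [[0, 0, 0, 2, 0, 0, 0], [0, 0, 0, 1.5, 0, 0, 0], [0, 0, 0, 0, 0, 0, 0], [0, 0, 0, 0, 0, 0, 0], [0, 0, 0, 0, 0, 0, 0]],
  ],
)

```text
time_s: 16.77
tcp_pos: [0.5547, -0.0641, 0.14]
ee_rot: [[-1.0, -0.016, 0.0], [-0.016, 1.0, -0.0], [-0.0, -0.0, -1.0]]
wrist_force: [-3.6, 0.9, 8.7]
gripper_width: 0.161
```

```bash
python3 - <<'E'
from h import *
c=capture("wrist");a=cv2.resize(c["color"][:,:,::-1],(520,390))
s=capture("side");b=cv2.resize(s["color"][180:310,265:375,::-1],(270,319),interpolation=cv2.INTER_CUBIC)
k=np.zeros((390,790,3),np.uint8);k[:,:520]=a;k[:319,520:]=b;cv2.imwrite("pics/w6.png",k)
print(sense()["wrist_force"],sense()["moment"],sense()["tcp_pos"])
E
```

```text
[-4.99720079  1.45917135  6.91239754] [0.50660512 1.25906864 0.00939262] [ 0.5546768  -0.06415201  0.1400526 ]
```

View pics/w6.png

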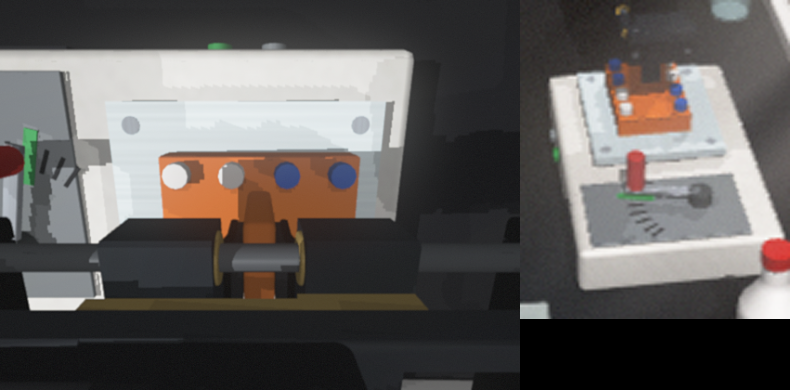

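The posts show through the sunken deck, the carrier lies flat on it, and the knob is still on green. There is a small sideways load of -5 N in x, so I shift 1 mm to relax it and press slightly more.

Call:
apply_moves(
  steps=[
    [[0, 1, 0, 0.5, 0, 0, 0], [0, 0, 0, 0, 0, 0, 0], [0, 0, 0, 0, 0, 0, 0], [0, 0, 0, 0, 0, 0, 0], [0, 0, 0, 0, 0, 0, 0]],
  ],
)

```text
time_s: 17.5
tcp_pos: [0.5547, -0.0642, 0.14]
ee_rot: [[-1.0, -0.016, 0.003], [-0.016, 1.0, -0.0], [-0.003, -0.0, -1.0]]
wrist_force: [-2.5, 1.4, 8.0]
gripper_width: 0.159
```

```bash
python3 - <<'E'
from h import *
w=capture("wrist");F=[]
for i in range(4):
    t=capture("side");F.append(sense()["wrist_force"])
s=sense();print(np.mean(F,0),s["tcp_pos"],s["gripper_width"],s["time_s"])
# deck level from the side view: near deck edge vs first picture
for m in masks_of(t,"deck")[:1]:print(m["box"])
E
```

```text
[-1.76214338  1.36536928  8.24423825] [ 0.55466761 -0.0641323   0.13994972] 0.15928259916409113 17.75
[286.9, 207.9, 63.3, 41.8]
```

```bash
python3 -c "
from h import *
print(r.finish_job(),sense()['wrist_force'],sense()['tcp_pos'])"
```

```text
the job is handed in; nothing more can be done
the job is handed in; nothing more can be done
```

I turned the lever back to the idle mark, set the orange carrier over the locating pin and flat on the deck, and pressed it down. I handed the job in at about 18 s of the 72 s limit, still holding it pressed.

**Last checks:**
- **Lever:** after I let go, the knob stood within about 1 mm of the green mark, or roughly 0.02 rad from idle. It was still on green in the picture taken during the press.
- **Pin:** there was no contact force until the underside reached deck height, 9 mm below the pin top. The pin went in without any searching.
- **Deck:** the tool height puts it about 8.4 mm down. The force, about 10.7 N including the carrier's weight, suggests about 9 mm. Both are beyond the 6 mm needed.
- **Sideways load:** up to 5 N in x showed up while pressing. I shifted to relax it, and it was about 2 N at the end.
- **Bystanders:** I kept clear of the other things on the bench and felt no unexpected contact. I did not re-measure where they stand at the end.

The only failure was a last force and position reading after the hand-in, which the robot refused.

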